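# Clamp a bottle in the shaker and switch it on

### The arm

A 6-joint arm with a two-finger parallel gripper is mounted at the origin on a cart in front of the work surface, level with it; the furniture and walls round the work are solid. World frame = base frame: x ahead of the robot, y to its left, z up, the work surface at z = 0. Lengths are in m, angles in rad, forces in N, time in s.
With the tool pointing down it reaches from about 0.25 to 0.775 m from the base axis. Payload 4 kg.
Tool frame: the origin (TCP) lies at the centre of the arm's flange, where the gripper is bolted on; the fingertips stand 199 mm ahead of it and the grasp point (between the pads) lies 180 mm ahead of it; z points along the fingers, y is the line along which they close (so a half turn about z gives the same grasp; the last joint's range is limited). The gripper opens to 94 mm and grips with 3 to 60 N. Pads are 16 mm wide; open, the fingers measure 119 mm over their backs; the gripper's body (75 mm by 177 mm) begins 78 mm behind the grasp point.
Start: joints at [-1.418, 0.087, 1.371, -0, 1.684, -0.103], TCP at [0.139, -0.532, 0.405] pointing down, gripper open.
Joint ranges: [-3.1, 3.1], [-0.76, 2.03], [0.27, 2.55], [-1.08, 4.22], [0.17, 2.65], [-2.57, 2.57]. Speed limits (rad/s): [2.79, 2.79, 3.14, 3.14, 3.14, 3.14].

### API

Orientations are given as [roll, pitch, yaw] about the fixed x, y, z axes, in that order (R = Rz(yaw) Ry(pitch) Rx(roll)).
In Python, from bench import robot, eyes, models gives the robot as it stands.
- The arm moves only by the tool step_arm, never from a script. Its argument "commands" is a list that holds one entry, the list of rows, each a list of 7 numbers: the shift along the tool's x, y, z in mm, then the turn, a rotation vector about the tool's x, y, z in rad, then the finger opening in mm, from 0 to 94. In form: [[[tx, ty, tz, wx, wy, wz, gripper], ...]]. A call has 1 to 20 rows; each row shifts and turns the commanded pose from where the row before left it, along the tool's axes as they then stand; what a row does not reach is not made up. A row lasts 1/8 s, in which the tool goes at most 62.5 mm and 10.7 degrees, less where a joint would pass 70% of its speed; a pose out of reach is approached as far as the arm can. A call is refused whole if a number of a shift passes 62.5 or a number of a turn 0.188, either way. A call with a gripper value outside its range is refused whole. The fingers move at their own pace and stop on an object; the grip force is fixed at half the most. Time passes only in rows, so rows that do not move let the fingers close. It gives the time, the measured TCP pose, the force, the opening and the grip force at its end, in the units of the state.
- robot.get_obs(): the state, without advancing time (a new reading comes with each control period).
- eyes.snapshot(name): name is "side" or "top" or "wrist"; returns a dict with "color" (384x512x3 uint8, red, green, blue), "camera_matrix" (3x3 intrinsics, pixels), "D" ([k1, k2, p1, p2, k3] as OpenCV has them; the pictures are not rectified), "eye" and "rotation" of the camera in the world; the wrist camera has in their place "tool_from_camera" (4x4, takes a point from camera to tool coordinates, whose origin is the TCP and whose axes are the flange's). Camera axes: x right, y up, looking along -z (the intrinsics and any distortion apply to the point x, -y, -z); pixel columns grow to the right and rows downward; lengths in m; the calibration is good to about 2 mm. A picture is of the moment at which its call begins: read the wrist's pose just before it. There is no depth.
- robot.close_job(): hands the job in; it is judged then, once.
Trained networks look in a picture, given as the dict that the camera call returned (one of the last four; its "shot" number tells which), for a name from the list of things; names that differ only in an ending like _2 or _b are one class to them, and where a whole thing is asked for, a point or a joint stands for the part that bears it (a point fixed in the world has none). Each returns a list of dicts, best first, with "confidence" (0 to 1); they miss things now and then, are a little off and sometimes report something else, mostly with a low value. They report only what shows in the picture. A call takes as long as a camera call. They do not tell look-alikes from the thing itself.
- models.masks_of(picture, query): "mask" (384x512 bool, what is visible of it) and "xy" ([column, row] in pixels, amid what is visible of it).
- models.tip_of(picture, query): "xy" ([column, row] in pixels: a listed point, or the origin of a listed thing).
The state is a dict: "time": time; "joint_positions": joint angles; "qvel": joint speeds; "joint_torque": joint torques, N m; "tool_pos": TCP position; "ee_rot": TCP orientation; "wrist_force": force on the tool from outside, world axes, zero at the start; "wrist_torque": the same for the moment, N m; "width": finger opening in m; "finger_force": force on a finger pad.
Only numpy, scipy, OpenCV 4.12 (cv2) and the standard library are available. Lean on these libraries where they do the work, as an engineer would, in place of code of your own. Each camera call takes 0.05 s, during which the arm holds its last target. There are 200 camera calls.

### The job

Get the small shaker running with its sample: push the over-centre clamp open, take the smaller of the two brown bottles that stand out on the worktop beside it (not those at the back by the wall) and set it down gently, upright, in the shaker's square cradle, then push the clamp back over until it snaps down on the cap. Only when the bottle is clamped, tip the wide mains rocker over to on; leave the narrow rocker as it is, and do not knock over or shift the other bottles and the beaker.

Things in the scene. Friction and masses are not known exactly. Their poses are not given: they have to be found in the camera images.
- shaker: Grey bench shaker, fixed. Origin on the worktop under it; x points to its back, y to its left (seen from its front), z up. Housing x -90..100, y -112..102 mm, flat deck 40 mm above the worktop. In its frame (mm): cradle x -45, y 50; clamp pivot x 40, y 50, on a bracket 30 x 30 mm; mains rocker x -45, y -25; narrow rocker x -45, y -85.
- cradle (a point): Centre of the cradle's floor, 44 mm above the worktop. The cradle is a square aluminium tray, 52 x 52 mm inside, walls 12 mm high and 4 mm thick, aligned with the shaker's x and y. The bottle stands in it with 4 mm to spare all round.
- clamp_pivot (a point): Pivot of the steel clamp, 160 mm above the worktop, 85 mm behind the cradle's centre; axis along the shaker's y. Arm and handle are one rigid piece, 16 mm wide, about 80 degrees apart. A fingertip pointing down between them, 50 mm above the pivot, can push the handle back (open) or the arm forward (shut); either flip needs about 40 mm of travel past the pivot.
- clamp (a joint): Angle of the clamp, rad. 0 = shut: arm level to the front over the cradle, handle up, leaning 0.17 to the front. 1.75 = open: arm up, leaning 0.18 to the back, handle level to the back. A spring (about 0.4 N m at the stops) drives it to the nearer stop; pushed past 0.875 it snaps over by itself. Starts shut on the empty cradle; shut on the bottle it reads about 0.02.
- clamp_handle_end (a point): Middle of the rubber grip (14 x 20 x 34 mm) at the end of the clamp's handle, 66 mm from the pivot; the handle ends 83 mm from the pivot.
- clamp_arm_end (a point): Point on the clamp's arm above its rubber foot, 85 mm from the pivot; the arm is 8 mm thick and ends 97 mm from the pivot; the foot reaches 23 mm below this point when shut.
- mains (a joint): Angle of the wide rocker switch, rad: a black paddle 42 (along the shaker's x) x 26 mm, pivot 48 mm above the worktop. 0 = off, its front end down and back end up; 0.56 = on, its back end down. Over-centre at 0.28; about 4 N on its end flips it.
- mains_back (a point): Point on top of the mains rocker near its back end, 16 mm behind its pivot; about 60 mm above the worktop when off and 51 mm when on. To switch on, press it down.
- selector (a joint): Angle of the narrow rocker switch (42 x 14 mm paddle, 60 mm to the shaker's right of the mains rocker), rad: 0 as it stands. To be left alone.
- small_bottle_center (a point): The bottle to load: the smaller of the two loose brown bottles with a black cap (similar ones by the wall are not meant), round, 44 mm in diameter, 95 mm tall with the cap (shoulder from about 60 mm up, cap 28 mm in diameter), about 0.12 kg. Point half-way up, on its axis. Stands on the worktop.
- amber_bottle_center (a point): Bystander close to the small bottle: the larger brown bottle, round, 60 mm in diameter, 140 mm tall, point half-way up. Loose.
- reagent_bottle_c_center (a point): Bystander close to the small bottle, on its other side: square white plastic bottle with a ribbed cap, 58 x 58 x 110 mm, point half-way up. Loose.
- rinse_bottle_center (a point): Bystander behind the shaker: round white bottle 64 mm in diameter, 165 mm tall, point half-way up. Loose.
- beaker_100_center (a point): Bystander to the shaker's right: glass beaker 52 mm in diameter, 68 mm tall, point half-way up. Loose.
Not all that is in view belongs to the job. What is shaped like the part that bears small_bottle_center but green, turquoise or yellow is not meant.

How it is judged:
By the outcome, as a careful person would: the job done as asked, in the order asked, and still so for the second after the job is handed in, with the robot touching nothing.
It also fails if it takes over 69 s, if anything falls off the work surface, if the arm or the gripper's body presses on something with over 40 N, if the wrist force passes 120 N, or if a joint passes its speed limit or range.

## Working session

There is one attempt and no reset: what is moved stays moved. The work goes in short steps, Python scripts to look and compute and a tool call to move; the robot and the scene stay as the last step left them, time stands still between calls to the robot, and variables do not carry over. Pictures are saved under pics/ and viewed, at most 12 in all, crops included, and the job is handed in when it is done.

Besides the shell and the picture viewer there is one more tool, called in YAML: its name, and indented under it one key for each argument. step_arm: Moves the arm, as the interface text tells. Its arguments: {"type":"object","properties":{"commands":{"type":"array"}},"required":["commands"]}

```bash
mkdir -p pics
cat > h.py <<'E'
import numpy as np, cv2
from scipy.spatial.transform import Rotation as R
from bench import robot, eyes, models
def cam(p):
    if "eye" in p: return np.array(p["eye"]),np.array(p["rotation"])
    o=robot.get_obs(); Rt=R.from_euler('xyz',o["ee_rot"]).as_matrix(); T=np.array(p["tool_from_camera"])
    return np.array(o["tool_pos"])+Rt@T[:3,3], Rt@T[:3,:3]
def ray(p,xy,c=None):
    e,r=c or cam(p)
    u=cv2.undistortPoints(np.array([[xy]],float),np.array(p["camera_matrix"]),np.array(p["D"]))[0,0]
    return e, r@np.array([u[0],-u[1],-1])
def onz(p,xy,z,c=None):
    e,d=ray(p,xy,c); return e+d*(z-e[2])/d[2]
def proj(p,X,c=None):
    e,r=c or cam(p); q=(np.atleast_2d(X)-e)@r; q=q*[1,-1,-1]
    return cv2.projectPoints(q,np.zeros(3),np.zeros(3),np.array(p["camera_matrix"]),np.array(p["D"]))[0][:,0]
def tri(a,b):
    A=np.zeros((3,3));v=np.zeros(3)
    for e,d in (a,b):
        d=d/np.linalg.norm(d);M=np.eye(3)-np.outer(d,d);A+=M;v+=M@e
    return np.linalg.solve(A,v)
def save(p,n): cv2.imwrite(f"pics/{n}.png",cv2.cvtColor(p["color"],cv2.COLOR_RGB2BGR))
E
python3 - <<'E'
from h import *
o=robot.get_obs();print(o["time"],o["tool_pos"],o["ee_rot"],o["width"])
P={}
for n in("top","side"):
    p=P[n]=eyes.snapshot(n);save(p,n+"0");print(n,p["eye"],-np.array(p["rotation"])[:,2])
Z={"small_bottle_center":.0475,"amber_bottle_center":.07,"reagent_bottle_c_center":.055,"rinse_bottle_center":.0825,"beaker_100_center":.034,"cradle":.044,"clamp_pivot":.16,"mains_back":.06,"shaker":0,"clamp_handle_end":.225,"clamp_arm_end":.16}
for q,z in Z.items():
  for n,p in P.items():
    for r in models.tip_of(p,q)[:3]: print(q,n,np.round(r["xy"]),round(r["confidence"],2),np.round(onz(p,r["xy"],z),3))
cv2.imwrite("pics/both.png",np.vstack([cv2.imread("pics/top0.png")[:300],cv2.imread("pics/side0.png")[84:]]))
E
```

```text
0.0 [ 0.13914611 -0.53198251  0.40353691] [-3.13944517e+00 -2.01677159e-04  2.55814004e-01] 0.09416008453812653Traceback (most recent call last):
  File "<stdin>", line 5, in <module>
IndexError: too many indices for array: array is 1-dimensional, but 2 were indexed
```

Run:
```python
from h import *
for n in ("top","side","wrist"):
    p=eyes.snapshot(n);print({k:v for k,v in p.items() if k!="color"}); save(p,n+"0")
cv2.imwrite("pics/both.png",np.hstack([cv2.imread("pics/top0.png"),cv2.imread("pics/side0.png")])[:, :])
```

```text
{'camera_matrix': array([[366.97323   ,   0.        , 252.91214025],
       [  0.        , 366.97323   , 190.22502306],
       [  0.        ,   0.        ,   1.        ]]), 'D': array([0.02564274, 0.        , 0.        , 0.        , 0.        ]), 'eye': array([ 0.47524788, -0.01211209,  1.35775916]), 'rotation': array([ 0.09040125, -0.00186948, -1.55879043]), 'shot': 2}
{'camera_matrix': array([[385.11974486,   0.        , 256.6930134 ],
       [  0.        , 385.11974486, 190.23543428],
       [  0.        ,   0.        ,   1.        ]]), 'D': array([-0.05079095,  0.        ,  0.        ,  0.        ,  0.        ]), 'eye': array([ 0.55732708, -0.92356513,  0.81459907]), 'rotation': array([ 0.94446037,  0.01939057, -0.0328194 ]), 'shot': 3}
{'camera_matrix': array([[264.59293373,   0.        , 255.95828756],
       [  0.        , 264.59293373, 185.87265402],
       [  0.        ,   0.        ,   1.        ]]), 'D': array([-0.06336316,  0.        ,  0.        ,  0.        ,  0.        ]), 'tool_from_camera': array([[ 1.49007897e-03,  9.61440877e-01,  2.75007672e-01,
         8.17469012e-02],
       [ 9.99997283e-01, -9.39581555e-04, -2.13347798e-03,
         4.31133226e-04],
       [-1.79282080e-03,  2.75010103e-01, -9.61439665e-01,
         1.96930594e-02],
       [ 0.00000000e+00,  0.00000000e+00,  0.00000000e+00,
         1.00000000e+00]]), 'shot': 4}
```

View pics/top0.png

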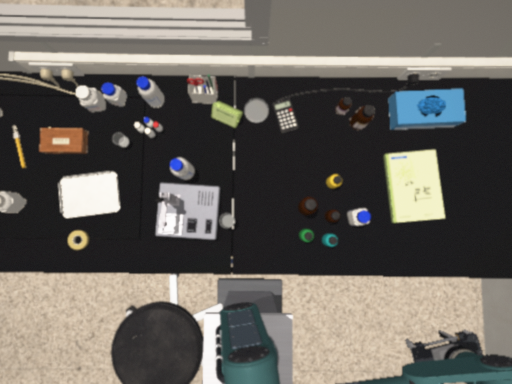

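View pics/side0.png

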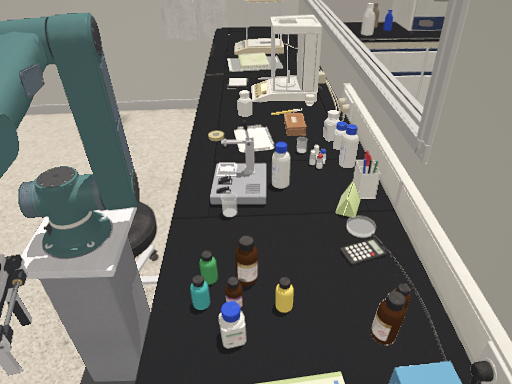

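The top view shows the shaker at about (188,211), the small bottle at (333,216) between amber (308,206) and the white bottle (360,217). The beaker is at (228,221) and the rinse bottle at (181,167). In the side view the small bottle is at (234,293), partly hidden by the white bottle. The camera rotation is given as rpy.

```bash
sed -i 's|np.array(p\["rotation"\])|R.from_euler("xyz",p["rotation"]).as_matrix()|' h.py
python3 - <<'E'
from h import *
P={n:eyes.snapshot(n) for n in("top","side")}
Z={"small_bottle_center":.0475,"amber_bottle_center":.07,"reagent_bottle_c_center":.055,"rinse_bottle_center":.0825,"beaker_100_center":.034,"cradle":.044,"clamp_pivot":.16,"mains_back":.06,"shaker":0,"clamp_handle_end":.225,"clamp_arm_end":.16}
for q,z in Z.items():
  for n,p in P.items():
    for r in models.tip_of(p,q)[:3]: print(q,n,np.round(r["xy"]),round(r["confidence"],2),np.round(onz(p,r["xy"],z)[:2],3))
# shaker deck corners from top
p=P["top"]
for r in models.masks_of(p,"shaker")[:1]:
    m=r["mask"].astype(np.uint8);c=max(cv2.findContours(m,0,2)[0],key=cv2.contourArea)
    print(cv2.minAreaRect(c)); print([np.round(onz(p,b,.04)[:2],3) for b in cv2.boxPoints(cv2.minAreaRect(c))])
E
```

```text
small_bottle_center top [331. 218.] 0.63 [ 0.5   -0.294]
small_bottle_center top [333. 179.] 0.62 [ 0.639 -0.301]
small_bottle_center top [329. 241.] 0.45 [ 0.416 -0.284]
small_bottle_center side [236. 290.] 0.85 [ 0.512 -0.289]
small_bottle_center side [209. 268.] 0.84 [ 0.437 -0.209]
small_bottle_center side [197. 292.] 0.8 [ 0.414 -0.291]
amber_bottle_center top [310. 207.] 0.68 [ 0.537 -0.215]
amber_bottle_center side [236. 291.] 0.41 [ 0.513 -0.308]
reagent_bottle_c_center top [360. 216.] 0.82 [ 0.505 -0.394]
reagent_bottle_c_center top [226. 221.] 0.36 [0.484 0.081]
reagent_bottle_c_center side [236. 325.] 0.89 [ 0.512 -0.395]
reagent_bottle_c_center side [276. 160.] 0.37 [0.658 0.318]
rinse_bottle_center top [179. 170.] 0.83 [0.66  0.247]
beaker_100_center side [228. 206.] 0.57 [0.481 0.076]
cradle top [171. 222.] 0.79 [0.477 0.278]
cradle top [310. 206.] 0.31 [ 0.538 -0.217]
cradle top [181. 168.] 0.16 [0.67  0.249]
cradle side [230. 172.] 0.8 [0.482 0.263]
clamp_pivot top [166. 197.] 0.87 [0.559 0.272]
clamp_pivot side [251. 141.] 0.67 [0.565 0.276]
mains_back side [227. 176.] 0.48 [0.475 0.212]
shaker top [189. 211.] 0.75 [0.517 0.221]
shaker top [188. 224.] 0.2 [0.47  0.222]
shaker side [235. 188.] 0.93 [0.5   0.224]
clamp_handle_end top [159. 200.] 0.55 [0.544 0.275]
clamp_handle_end top [190. 225.] 0.39 [0.469 0.179]
clamp_handle_end side [241. 124.] 0.68 [0.531 0.285]
clamp_arm_end top [159. 223.] 0.6 [0.472 0.291]
clamp_arm_end side [224. 142.] 0.78 [0.467 0.278]
((186.3650665283203, 211.52432250976562), (62.261802673339844, 53.946922302246094), 3.814074993133545)
[array([0.426, 0.338]), array([0.618, 0.333]), array([0.606, 0.109]), array([0.413, 0.117])]
```

```bash
cat >> h.py <<'E'
def plan(wps,start=None):
    """wps: (x,y,z of TCP, yaw, n rows, grip); tool down, prints rounded rows"""
    o=robot.get_obs(); p=np.array(o["tool_pos"]);r=R.from_euler('xyz',o["ee_rot"]); rows=[]
    for x,y,z,yaw,n,g in wps:
        rt=R.from_euler('xyz',[np.pi,0,yaw]); y0=r.as_euler('xyz')[2]; dy=yaw-y0
        for k in range(n):
            d=r.inv().apply((np.array([x,y,z])-p)/(n-k)); d=np.round(d*1000,1 if np.abs(d).max()<.01 else 0)
            if k==0: tilt=(r.inv()*R.from_euler('xyz',[np.pi,0,y0])).as_rotvec(); w=tilt
            else: w=np.zeros(3)
            w=np.round(w+[0,0,-dy/n],3); w[np.abs(w)<.001]=0
            rows.append([float(v)+0 for v in d]+[float(v)+0 for v in w]+[g])
            p=p+r.apply(d/1000); r=r*R.from_rotvec(w)
    print(len(rows),str([rows]).replace(".0,",",").replace(" ",""))
E
python3 - <<'E'
from h import *
plan([(.43,.28,.5,3.09,18,0)])
E
```

```text
18 [[[27,-40,-5,0,0,-0.157,0],[33,-35,-5,0,0,-0.157,0],[38,-29,-5,0,0,-0.157,0],[42,-23,-5,0,0,-0.157,0],[45,-16,-5,0,0,-0.157,0],[47,-9,-5,0,0,-0.157,0],[48,-1,-5,0,0,-0.157,0],[48,6,-5,0,0,-0.157,0],[46,13,-6,0,0,-0.157,0],[43,21,-5,0,0,-0.157,0],[40,27,-6,0,0,-0.157,0],[35,33,-5,0,0,-0.157,0],[29,38,-6,0,0,-0.157,0],[23,42,-5,0,0,-0.157,0],[16,45,-6,0,0,-0.157,0],[9,47,-5,0,0,-0.157,0],[2,48,-6,0,0,-0.157,0],[-6,47,-5,0,0,-0.157,0]]]
```

step_arm:
  commands:
    - [[27,-40,-5,0,0,-0.157,0],[33,-35,-5,0,0,-0.157,0],[38,-29,-5,0,0,-0.157,0],[42,-23,-5,0,0,-0.157,0],[45,-16,-5,0,0,-0.157,0],[47,-9,-5,0,0,-0.157,0],[48,-1,-5,0,0,-0.157,0],[48,6,-5,0,0,-0.157,0],[46,13,-6,0,0,-0.157,0],[43,21,-5,0,0,-0.157,0],[40,27,-6,0,0,-0.157,0],[35,33,-5,0,0,-0.157,0],[29,38,-6,0,0,-0.157,0],[23,42,-5,0,0,-0.157,0],[16,45,-6,0,0,-0.157,0],[9,47,-5,0,0,-0.157,0],[2,48,-6,0,0,-0.157,0],[-6,47,-5,0,0,-0.157,0]]

```text
time: 3.7
tool_pos: [0.4299, 0.282, 0.5]
ee_rot: [3.142, 0.001, 3.087]
wrist_force: [0.1, 0.1, 0.2]
width: 0.0007
finger_force: 0.0
```

```bash
cat > look.py <<'E'
from h import *
import sys
o=robot.get_obs();print(o["time"],np.round(o["tool_pos"],3),np.round(o["ee_rot"],3),np.round(o["joint_positions"],2),o["width"])
c=None;P={"wrist":eyes.snapshot("wrist")};C={"wrist":cam(P["wrist"])}
for n in("top","side"): P[n]=eyes.snapshot(n);C[n]=cam(P[n])
save(P["wrist"],sys.argv[1])
Z={"cradle":.044,"clamp_pivot":.16,"mains_back":.06,"shaker":0,"clamp_handle_end":.225,"clamp_arm_end":.16,"beaker_100_center":.034}
if len(sys.argv)>2: Z=eval(sys.argv[2])
for q,z in Z.items():
  for n,p in P.items():
    for r in models.tip_of(p,q)[:2]: print(q,n,np.round(r["xy"]),round(r["confidence"],2),np.round(onz(p,r["xy"],z,C[n])[:2],4))
E
python3 look.py w1
```

```text
3.7 [0.43  0.282 0.5  ] [3.142e+00 1.000e-03 3.087e+00] [ 0.47  0.01  1.27 -0.    1.87 -1.05] 0.0007405063174547265
cradle wrist [262. 184.] 0.63 [0.4739 0.2957]
cradle wrist [258. 210.] 0.25 [0.5226 0.2857]
cradle top [171. 224.] 0.78 [0.4687 0.2779]
cradle top [309. 203.] 0.65 [ 0.5498 -0.2139]
cradle side [232. 171.] 0.83 [0.4895 0.2684]
clamp_pivot top [167. 198.] 0.8 [0.5566 0.2665]
clamp_pivot side [251. 144.] 0.64 [0.5639 0.257 ]
mains_back wrist [213. 192.] 0.76 [0.4806 0.2137]
mains_back top [191. 225.] 0.49 [0.4668 0.2024]
mains_back side [225. 177.] 0.55 [0.4692 0.2043]
shaker wrist [230. 203.] 0.79 [0.5228 0.2324]
shaker top [188. 211.] 0.61 [0.5199 0.2263]
shaker top [334. 218.] 0.54 [ 0.4988 -0.3151]
shaker side [234. 186.] 0.65 [0.4965 0.2314]
clamp_handle_end top [162. 201.] 0.7 [0.5418 0.2686]
clamp_handle_end top [189. 224.] 0.63 [0.473  0.1817]
clamp_handle_end side [242. 123.] 0.63 [0.5346 0.2876]
clamp_arm_end wrist [258. 209.] 0.76 [0.4751 0.2873]
clamp_arm_end top [161. 218.] 0.75 [0.49  0.285]
clamp_arm_end side [225. 143.] 0.66 [0.474  0.2696]
beaker_100_center wrist [147. 194.] 0.57 [0.4872 0.0905]
beaker_100_center top [226. 220.] 0.51 [0.4884 0.0812]
beaker_100_center side [230. 204.] 0.85 [0.4886 0.0841]
beaker_100_center side [234. 326.] 0.71 [ 0.5059 -0.3819]
```

View pics/w1.png

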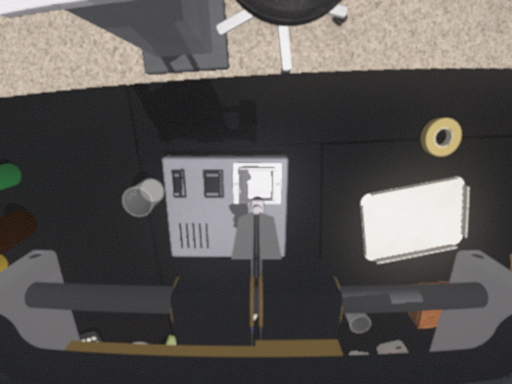

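The wrist view shows the deck corners at about (163,157), (287,155), (286,256), (168,258). The cradle tray is around (258,184) and the mains rocker at (213,183). The closed fingers are at (258,300). I'll fit the shaker pose to the deck corners and check it against the cradle tray.

```bash
cat > shk.py <<'E'
from h import *
from scipy.optimize import least_squares
p=eyes.snapshot("wrist");c=cam(p)
g=cv2.cvtColor(p["color"],cv2.COLOR_RGB2GRAY)
uv=np.array([[163,157],[287,155],[286,256],[168,258]],float)
uv=cv2.cornerSubPix(g,uv.astype(np.float32).reshape(-1,1,2),(5,5),(-1,-1),(3,30,.01))[:,0]; print(uv)
W=np.array([onz(p,a,.04,c)[:2] for a in uv]);print(W.round(4))
L=np.array([[-90,-112],[-90,102],[100,102],[100,-112]])/1000
def f(v): 
    s,k=np.sin(v[2]),np.cos(v[2]); return (L@np.array([[k,s],[-s,k]])+v[:2]-W).ravel()
v=least_squares(f,[.51,.23,0]).x;print(v,(f(v)*1000).round(1))
T=lambda x,y:np.array([v[0]+x*np.cos(v[2])-y*np.sin(v[2]),v[1]+x*np.sin(v[2])+y*np.cos(v[2])])
for n,x,y,z in(("cradle",-.045,.05,.056),("pivot",.04,.05,.16),("mains",-.045,-.025,.06),("mback",-.029,-.025,.06)):
    w=T(x,y);print(n,w.round(4),proj(p,[*w,z],c).round(1))
im=p["color"].copy()
for x,y in((-.071,.024),(-.071,.076),(-.019,.076),(-.019,.024)):
    u=proj(p,[*T(x,y),.056],c)[0]; cv2.circle(im,tuple(int(a) for a in u.round()),1,(255,0,0),-1)
for a in uv: cv2.circle(im,tuple(int(b) for b in a.round()),1,(0,255,0),-1)
cv2.imwrite("pics/s1.png",cv2.resize(im[135:275,140:320,::-1],None,fx=4,fy=4))
E
python3 shk.py
```

```text
[[162.48228 158.88445]
 [288.50012 158.10995]
 [285.34418 256.335  ]
 [168.      258.     ]]
[[0.4207 0.1214]
 [0.4321 0.3344]
 [0.6187 0.3242]
 [0.6105 0.1014]]
[ 0.5157785   0.22566099 -0.06018992] [-1.5 -2.2  0.  -1.5  3.1 -2.8 -1.6  6.4]
cradle [0.4739 0.2783] [[256.6 186.5]]
pivot [0.5587 0.2732] [[256.5 266.2]]
mains [0.4694 0.2034] [[211.4 187. ]]
mback [0.4853 0.2025] [[211.8 196.2]]
```

View pics/s1.png

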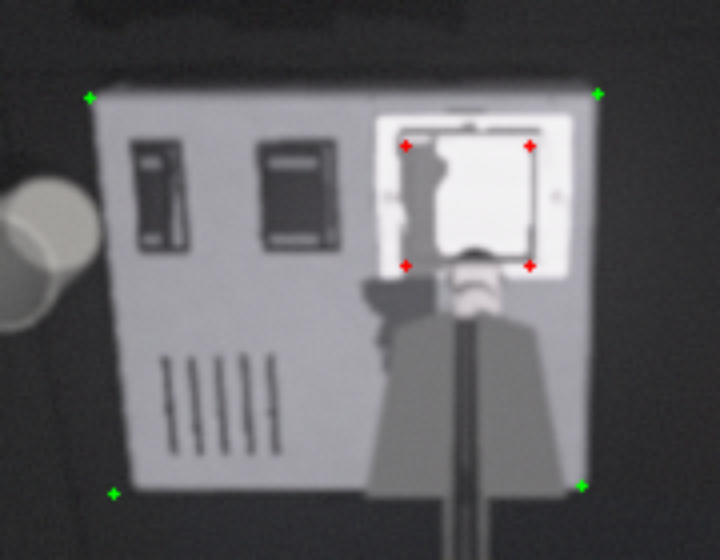

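The overlay shows the true back-right corner at px (173.7,256.7). The tray and rocker sit about 2.5 px nearer the front than predicted: tray centre at px (257,184), mains centre at (214.5,184). I'll refit with these.

```bash
cat > shk2.py <<'E'
from h import *
from scipy.optimize import least_squares
p=eyes.snapshot("wrist");c=cam(p)
D=[(-90,-112,40,163,158),(-90,102,40,289.5,157.5),(100,102,40,287,256.3),(100,-112,40,173.7,256.7),(-45,50,54,257,184.2),(-45,-25,50,214.5,184),(-45,-85,50,179.5,184)]
D=np.array(D,float)
def X(v):
    s,k=np.sin(v[2]),np.cos(v[2]); return np.c_[D[:,:2]/1000@np.array([[k,s],[-s,k]])+v[:2],D[:,2]/1000]
f=lambda v:(proj(p,X(v),c)-D[:,3:]).ravel()
r=least_squares(f,[.51,.23,0],loss="soft_l1");v=r.x;print(v.round(4),f(v).round(1).reshape(-1,2).tolist())
T=lambda x,y:np.array([v[0]+x*np.cos(v[2])-y*np.sin(v[2]),v[1]+x*np.sin(v[2])+y*np.cos(v[2])]).round(4)
for n,x,y in(("cradle",-.045,.05),("pivot",.04,.05),("mback",-.029,-.025)): print(n,T(x,y))
a,b=T(-.005,.05),T(.095,.05); print(a,b)
plan([(*a,.5,np.pi+v[2],3,0),(*a,.409,np.pi+v[2],3,0)])
E
python3 shk2.py
```

```text
[ 0.5139  0.2298 -0.0505] [[-0.1, -0.5], [-0.0, -1.1], [-0.4, 0.1], [0.0, -0.0], [1.7, 0.4], [-0.1, 0.3], [-0.3, 0.6]]
cradle [0.4715 0.282 ]
pivot [0.5564 0.2777]
mback [0.4837 0.2063]
[0.5115 0.28  ] [0.6113 0.2749]
6 [[[-27,2,0,0,0,-0.003,0],[-27,1,0,0,0,-0.003,0],[-28,1,0,0,0,-0.003,0],[0,0,30,0,0,0,0],[0,0,30,0,0,0,0],[0,0,31,0,0,0,0]]]
```

step_arm:
  commands:
    - [[-27,2,0,0,0,-0.003,0],[-27,1,0,0,0,-0.003,0],[-28,1,0,0,0,-0.003,0],[0,0,30,0,0,0,0],[0,0,30,0,0,0,0],[0,0,31,0,0,0,0],[0,0,0,0,0,0,0]]

```text
time: 5.88
tool_pos: [0.5115, 0.2795, 0.4053]
ee_rot: [-3.138, -0.006, 3.091]
wrist_force: [-0.2, 0.2, 0.8]
width: 0.0008
finger_force: 0.0
```

step_arm:
  commands:
    - [[-14,0,0,0,0,0,0],[-14,0,0,0,0,0,0],[-13,0,0,0,0,0,0],[-13,0,0,0,0,0,0],[-12,0,0,0,0,0,0],[-12,0,0,0,0,0,0],[-10,0,0,0,0,0,0],[-3,0,0,0,0,0,0],[0,0,0,0,0,0,0],[0,0,0,0,0,0,0]]

```text
time: 7.12
tool_pos: [0.6025, 0.275, 0.4088]
ee_rot: [3.142, 0.0, 3.091]
wrist_force: [-0.4, -0.8, -0.5]
width: 0.0003
finger_force: 0.0
```

```bash
python3 look.py w2 '{"clamp_handle_end":.17,"clamp_arm_end":.24}'
python3 - <<'E'
from h import *
p=eyes.snapshot("side");save(p,"x");a=cv2.imread("pics/x.png")[90:240,160:340];cv2.imwrite("pics/side2.png",cv2.resize(a,None,fx=3.5,fy=3.5))
E
```

```text
7.125 [0.603 0.275 0.409] [3.142 0.    3.091] [ 0.34  0.34  1.06 -0.    1.74 -1.18] 0.0003175519968536529
clamp_handle_end wrist [255. 219.] 0.69 [0.6175 0.2734]
clamp_handle_end top [178. 168.] 0.4 [0.6528 0.2326]
clamp_handle_end side [262. 140.] 0.71 [0.6032 0.2678]
clamp_arm_end wrist [255. 197.] 0.64 [0.5732 0.2758]
clamp_arm_end top [158. 187.] 0.37 [0.5829 0.2785]
clamp_arm_end side [253. 119.] 0.62 [0.5739 0.2848]
```

View pics/side2.png

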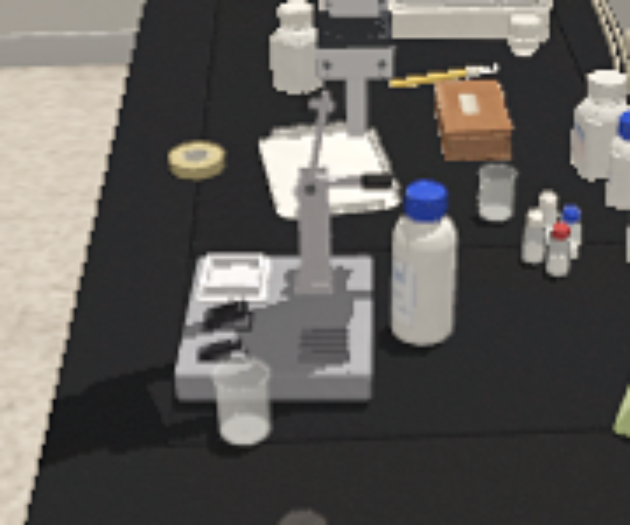

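The clamp is open in the side crop: arm up at about (318,140), handle level to the back at (375,181). Next I'll go above the bottle.

Run:
```python
from h import *
plan([(.603,.275,.5,3.091,2,0),(.50,-.33,.45,1.22,15,94)])
```

```text
17 [[[0,0,-46,0,0,0,0],[0,0,-45,0,0,0,0],[5,-41,3,0,0,0.125,94],[0,-41,3,0,0,0.125,94],[-5,-41,3,0,0,0.125,94],[-10,-39,3,0,0,0.125,94],[-15,-38,3,0,0,0.125,94],[-20,-36,3,0,0,0.125,94],[-24,-33,4,0,0,0.125,94],[-28,-30,3,0,0,0.125,94],[-32,-26,4,0,0,0.125,94],[-35,-22,3,0,0,0.125,94],[-37,-17,4,0,0,0.125,94],[-39,-12,3,0,0,0.125,94],[-40,-7,4,0,0,0.125,94],[-41,-3,3,0,0,0.125,94],[-40,3,4,0,0,0.125,94]]]
```

step_arm:
  commands:
    - [[0,0,-46,0,0,0,0],[0,0,-45,0,0,0,0],[5,-41,3,0,0,0.125,94],[0,-41,3,0,0,0.125,94],[-5,-41,3,0,0,0.125,94],[-10,-39,3,0,0,0.125,94],[-15,-38,3,0,0,0.125,94],[-20,-36,3,0,0,0.125,94],[-24,-33,4,0,0,0.125,94],[-28,-30,3,0,0,0.125,94],[-32,-26,4,0,0,0.125,94],[-35,-22,3,0,0,0.125,94],[-37,-17,4,0,0,0.125,94],[-39,-12,3,0,0,0.125,94],[-40,-7,4,0,0,0.125,94],[-41,-3,3,0,0,0.125,94],[-40,3,4,0,0,0.125,94],[0,0,0,0,0,0,94]]

```text
time: 9.88
tool_pos: [0.4993, -0.3324, 0.4485]
ee_rot: [-3.14, -0.0, 1.212]
wrist_force: [-0.0, 0.3, -0.8]
width: 0.0941
finger_force: 0.0
```

```bash
python3 look.py w3 '{"small_bottle_center":.0475,"amber_bottle_center":.07,"reagent_bottle_c_center":.055}'
```

```text
9.875 [ 0.499 -0.332  0.448] [-3.14  -0.     1.212] [-0.68  0.2   1.16 -0.    1.78 -0.32] 0.09413477367950843
small_bottle_center wrist [254. 148.] 0.65 [ 0.5086 -0.304 ]
small_bottle_center wrist [193. 155.] 0.6 [ 0.4216 -0.2833]
small_bottle_center top [328. 239.] 0.74 [ 0.4254 -0.2805]
small_bottle_center top [164. 173.] 0.6 [0.6508 0.3084]
small_bottle_center side [197. 290.] 0.8 [ 0.4136 -0.2828]
small_bottle_center side [285. 295.] 0.8 [ 0.6328 -0.3101]
amber_bottle_center wrist [251.  65.] 0.79 [ 0.5431 -0.2016]
amber_bottle_center top [310. 204.] 0.64 [ 0.5448 -0.2137]
amber_bottle_center side [245. 260.] 0.94 [ 0.5352 -0.2077]
reagent_bottle_c_center wrist [274. 203.] 0.75 [ 0.5084 -0.3916]
reagent_bottle_c_center top [360. 218.] 0.69 [ 0.5008 -0.3942]
reagent_bottle_c_center top [187. 212.] 0.68 [0.5145 0.219 ]
reagent_bottle_c_center side [232. 323.] 0.87 [ 0.504 -0.39 ]
reagent_bottle_c_center side [237. 187.] 0.52 [0.5102 0.1487]
```

View pics/w3.png

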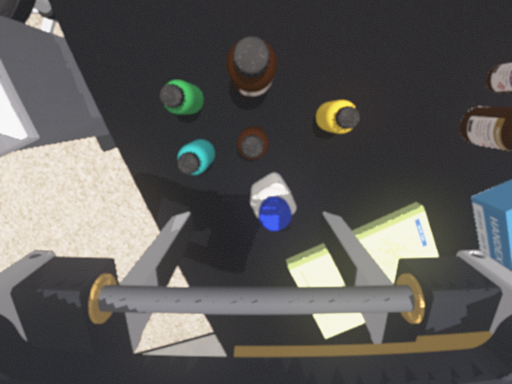

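The small bottle's cap is at (252,147), the amber cap at (251,54) and the white bottle's cap at (275,213). The look-alikes are teal (196,157), green (181,98) and yellow (340,117).

Run:
```python
from h import *
p=eyes.snapshot("wrist");c=cam(p)
print([onz(p,a,z,c)[:2].round(4) for a,z in (((252,147),.095),((251,54),.14),((275,213),.11))])
m=models.masks_of(p,"small_bottle_center")
for r in m[:4]:
    ys,xs=np.nonzero(r["mask"]);print(r["xy"],r["confidence"],xs.min(),xs.max(),ys.min(),ys.max(),onz(p,[(xs.min()+xs.max())/2,(ys.min()+ys.max())/2],.05,c)[:2].round(4))
```

```text
[array([ 0.5096, -0.2954]), array([ 0.5443, -0.2009]), array([ 0.5086, -0.3841])]
[335.4, 113.7] 0.82 316 358 103 135 [ 0.6331 -0.305 ]
[195.5, 158.5] 0.79 177 214 142 175 [ 0.4239 -0.2879]
[180.7, 96.3] 0.71 160 203 82 115 [ 0.4392 -0.2041]
[253.3, 144.8] 0.6 236 267 128 160 [ 0.5078 -0.2966]
```

Run:
```python
from h import *
plan([(.509,-.296,.44,1.212,2,70),(.509,-.296,.26,1.212,5,70),(.509,-.296,.223,1.212,3,70)])
```

```text
10 [[[17,-2,5,0,0,0.002,70],[18,-1,5,0,0,0.002,70],[0,0,36,0,0,0,70],[0,0,36,0,0,0,70],[0,0,36,0,0,0,70],[0,0,36,0,0,0,70],[0,0,36,0,0,0,70],[0,0,12,0,0,0,70],[0,0,12,0,0,0,70],[0,0,13,0,0,0,70]]]
```

step_arm:
  commands:
    - [[17,-2,5,0,0,0,70],[18,-1,5,0,0,0,70],[0,0,0,0,0,0,70],[0,0,36,0,0,0,70],[0,0,36,0,0,0,70],[0,0,36,0,0,0,70],[0,0,36,0,0,0,70],[0,0,36,0,0,0,70],[0,0,12,0,0,0,70],[0,0,12,0,0,0,70],[0,0,13,0,0,0,70],[0,0,0,0,0,0,60],[0,0,0,0,0,0,54],[0,0,0,0,0,0,48],[0,0,0,0,0,0,42],[0,0,0,0,0,0,36],[0,0,0,0,0,0,36]]

```text
time: 12.7
tool_pos: [0.5093, -0.2962, 0.2233]
ee_rot: [3.141, 0.0, 1.216]
wrist_force: [-2.5, 1.0, 4.1]
width: 0.0427
finger_force: 30.0
```

Run:
```python
from h import *
plan([(.509,-.296,.42,1.216,4,36),(.4715,.282,.42,3.091,15,36)])
```

```text
19 [[[0,0,-49,0,0,0,36],[0,0,-49,0,0,0,36],[0,0,-49,0,0,0,36],[0,0,-50,0,0,0,36],[35,-16,0,0,0,-0.125,36],[37,-11,0,0,0,-0.125,36],[38,-7,0,0,0,-0.125,36],[39,-2,0,0,0,-0.125,36],[38,3,0,0,0,-0.125,36],[38,8,0,0,0,-0.125,36],[37,13,0,0,0,-0.125,36],[35,17,0,0,0,-0.125,36],[32,21,0,0,0,-0.125,36],[29,25,0,0,0,-0.125,36],[26,28,0,0,0,-0.125,36],[22,32,0,0,0,-0.125,36],[18,34,0,0,0,-0.125,36],[14,36,0,0,0,-0.125,36],[9,38,0,0,0,-0.125,36]]]
```

step_arm:
  commands:
    - [[0,0,-20,0,0,0,36],[0,0,-58,0,0,0,36],[0,0,-60,0,0,0,36],[0,0,-59,0,0,0,36],[35,-16,0,0,0,-0.125,36],[37,-11,0,0,0,-0.125,36],[38,-7,0,0,0,-0.125,36],[39,-2,0,0,0,-0.125,36],[38,3,0,0,0,-0.125,36],[38,8,0,0,0,-0.125,36],[37,13,0,0,0,-0.125,36],[35,17,0,0,0,-0.125,36],[32,21,0,0,0,-0.125,36],[29,25,0,0,0,-0.125,36],[26,28,0,0,0,-0.125,36],[22,32,0,0,0,-0.125,36],[18,34,0,0,0,-0.125,36],[14,36,0,0,0,-0.125,36],[9,38,0,0,0,-0.125,36],[0,0,0,0,0,0,36]]

```text
time: 15.2
tool_pos: [0.4715, 0.2845, 0.4184]
ee_rot: [3.142, -0.001, 3.095]
wrist_force: [-0.3, -0.2, -0.9]
width: 0.0431
finger_force: 30.0
```

Run:
```python
from h import *
o=robot.get_obs();print(o["tool_pos"],o["ee_rot"],o["width"])
p=eyes.snapshot("wrist");c=cam(p);save(p,"w4")
tp=np.array(o["tool_pos"])
print("pred cap top",proj(p,tp-[0,0,.180-.052],c),"base",proj(p,tp-[0,0,.2233],c),"cradle c",proj(p,[.4715,.282,.056],c))
s,k=np.sin(-.0505),np.cos(-.0505)
print([proj(p,[.4715+a*k-b*s,.282+a*s+b*k,.056],c)[0].round(1).tolist() for a,b in((-.03,-.03),(-.03,.03),(.03,.03),(.03,-.03))])
for r in models.masks_of(p,"small_bottle_center")[:2]:
    ys,xs=np.nonzero(r["mask"]);print(r["xy"],r["confidence"],xs.min(),xs.max(),ys.min(),ys.max())
a=cv2.imread("pics/w4.png")[100:384,130:390];cv2.imwrite("pics/w4c.png",cv2.resize(a,None,fx=2,fy=2))
```

```text
[0.47154714 0.28445166 0.41840113] [ 3.14158603e+00 -1.43162823e-03  3.09454829e+00] 0.043086951607375606
pred cap top [[259.02624302 281.33073789]] base [[258.02439373 209.62359814]] cradle c [[255.64212999 171.68697887]]
[[232.6, 149.1], [278.8, 149.2], [277.6, 193.3], [233.5, 193.1]]
[255.8, 246.6] 0.61 221 291 191 287
```

View pics/w4c.png

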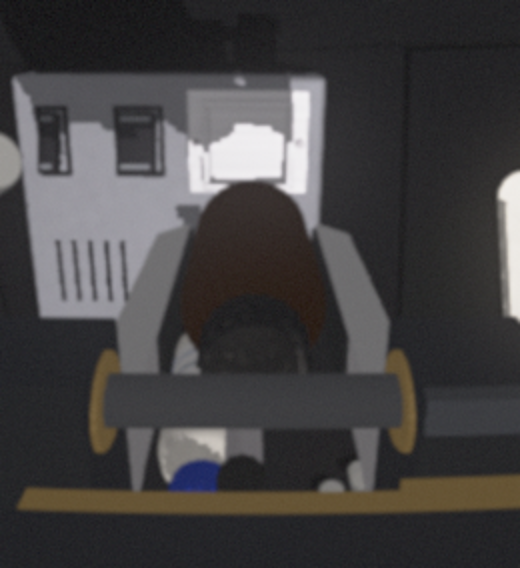

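The bottle hangs upright between the fingers. Its bottom front edge is at px (256,190.5), the cap centre is at column 257.7, and the cradle outline is at px 232–276 × 151–191, as predicted. I'll work out the offset of the bottle in the grip from the edge.

Run:
```python
from h import *
o=robot.get_obs();p=eyes.snapshot("wrist");c=cam(p);tp=np.array(o["tool_pos"]);r=R.from_euler('xyz',o["ee_rot"])
t=np.linspace(0,2*np.pi,90)
for dx in(-.006,-.003,0,.003,.006):
    b=tp+r.apply(np.c_[dx+.022*np.cos(t),.022*np.sin(t),0*t+.2233]); q=proj(p,b,c)
    k=tp+r.apply(np.c_[dx+.014*np.cos(t),.014*np.sin(t),0*t+.1283]); w=proj(p,k,c)
    print(dx,"base top row",q[:,1].min().round(1),"cap",w.min(0).round(1),w.max(0).round(1))
```

```text
-0.006 base top row 190.8 cap [228.6 266.5] [285.8 314.1]
-0.003 base top row 187.3 cap [228.4 260.9] [286.  309.3]
0 base top row 183.7 cap [228.2 255.3] [286.2 304.5]
0.003 base top row 180.1 cap [228.  249.6] [286.5 299.5]
0.006 base top row 176.4 cap [227.8 243.8] [286.7 294.5]
```

step_arm:
  commands:
    - [[2,-3,30,0,0,0.003,36],[0,0,36,0,0,0,36],[0,0,36,0,0,0,36],[0,0,20,0,0,0,36],[0,0,10,0,0,0,36],[0,0,0,0,0,0,36]]

```text
time: 16.1
tool_pos: [0.4699, 0.2786, 0.2874]
ee_rot: [-3.141, -0.001, 3.086]
wrist_force: [0.9, 0.4, -1.1]
width: 0.0428
finger_force: 30.0
```

Run:
```python
from h import *
o=robot.get_obs();print(o["tool_pos"],o["ee_rot"])
p=eyes.snapshot("wrist");s=eyes.snapshot("side");save(p,"w5");save(s,"s5")
a=cv2.resize(cv2.imread("pics/w5.png")[90:290,150:370],None,fx=2.3,fy=2.3)
b=cv2.resize(cv2.imread("pics/s5.png")[110:205,205:275],None,fx=4,fy=4)
h=max(a.shape[0],b.shape[0]);f=lambda m:cv2.copyMakeBorder(m,0,h-m.shape[0],0,0,cv2.BORDER_CONSTANT)
cv2.imwrite("pics/c5.png",np.hstack([f(a),f(b)]));print(a.shape,b.shape)
c=cam(p);t=np.linspace(0,2*np.pi,90);tp=np.array(o["tool_pos"]);r=R.from_euler('xyz',o["ee_rot"])
print("base", proj(p,tp+r.apply(np.c_[.022*np.cos(t),.022*np.sin(t),0*t+.2233]),c)[:,1].min())
sn,k=np.sin(-.0505),np.cos(-.0505)
for d in(.026,.03): print([proj(p,[.4715+a*k-b*sn,.282+a*sn+b*k,.056],c)[0].round(1).tolist() for a,b in((-d,-d),(-d,d),(d,d),(d,-d))])
```

```text
[0.46992269 0.27864214 0.28739058] [-3.14104976e+00 -5.22958660e-04  3.08647514e+00]
(460, 506, 3) (380, 280, 3)
base 182.50176536452457
[[228.1, 177.1], [290.7, 176.9], [288.6, 233.7], [230.1, 233.9]]
[[223.2, 172.4], [295.7, 172.3], [292.9, 237.8], [225.7, 237.9]]
```

View pics/c5.png

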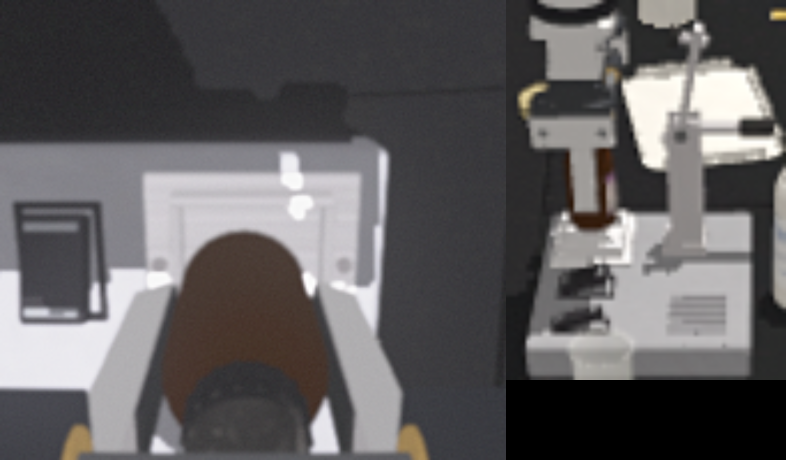

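The bottle's base front edge is at crop (243,231) and the tray's inner walls are at crop x 181–325, front y≈204. The bottle sits about 3.5 mm too far back and 3.4 mm too far right, so I'll correct that and then lower it.

step_arm:
  commands:
    - [[3.5,3.4,0,0,0,0,36],[0,0,0,0,0,0,36],[0,0,6,0,0,0,36],[0,0,5,0,0,0,36],[0,0,3,0,0,0,36],[0,0,2,0,0,0,36],[0,0,0,0,0,0,36]]

```text
time: 17.08
tool_pos: [0.4664, 0.2829, 0.2714]
ee_rot: [-3.141, -0.0, 3.088]
wrist_force: [0.1, 0.1, -0.3]
width: 0.0431
finger_force: 30.0
```

step_arm:
  commands:
    - [[0,0,1.5,0,0,0,36],[0,0,1,0,0,0,36],[0,0,1,0,0,0,36],[0,0,0,0,0,0,36]]

```text
time: 17.58
tool_pos: [0.4664, 0.2829, 0.2681]
ee_rot: [-3.141, -0.0, 3.088]
wrist_force: [1.1, -0.1, -1.4]
width: 0.0431
finger_force: 30.0
```

step_arm:
  commands:
    - [[0,0,0.7,0,0,0,36],[0,0,0.7,0,0,0,36],[0,0,0,0,0,0,36]]

```text
time: 17.95
tool_pos: [0.4665, 0.2829, 0.2673]
ee_rot: [3.142, 0.0, 3.088]
wrist_force: [-0.2, -0.5, 1.7]
width: 0.0429
finger_force: 30.0
```

step_arm:
  commands:
    - [[0,0,0.3,0,0,0,44],[0,0,0,0,0,0,47],[0,0,0,0,0,0,52],[0,0,0,0,0,0,60],[0,0,0,0,0,0,64],[0,0,0,0,0,0,64],[0,0,-20,0,0,0,64],[0,0,-40,0,0,0,64],[0,0,-60,0,0,0,64],[0,0,-60,0,0,0,64],[0,0,-50,0,0,0,30],[0,0,0,0,0,0,0],[0,0,0,0,0,0,0]]

```text
time: 19.58
tool_pos: [0.4665, 0.2829, 0.4956]
ee_rot: [-3.141, -0.001, 3.088]
wrist_force: [0.3, 0.7, -0.5]
width: 0.0373
finger_force: 0.0
```

Run:
```python
from h import *
o=robot.get_obs();print(o["time"],o["tool_pos"],o["ee_rot"])
p=eyes.snapshot("wrist");s=eyes.snapshot("side");save(p,"w6");save(s,"s6");c=cam(p)
print("bottle",[(np.round(r["xy"]),r["confidence"],onz(p,r["xy"],.0915,c)[:2].round(4)) for r in models.tip_of(p,"small_bottle_center")[:2]])
print("cap pred",proj(p,[.4715,.282,.139],c))
a=cv2.resize(cv2.imread("pics/w6.png")[90:290,150:350],None,fx=2.3,fy=2.3)
b=cv2.resize(cv2.imread("pics/s6.png")[90:205,195:275],None,fx=4,fy=4)
cv2.imwrite("pics/c6.png",np.hstack([a,b]))
t=np.pi-.0505
e=lambda d:(.5564+d*np.cos(-.0505),.2777+d*np.sin(-.0505))
plan([(*e(.055),.477,t,4,0),(*e(.055),.409,t,3,0)])
```

```text
19.575 [0.46646146 0.2829454  0.49562048] [-3.14104636e+00 -8.04899327e-04  3.08778720e+00]
bottle [(array([256., 169.]), 0.56, array([0.4703, 0.282 ]))]
cap pred [[256.27554514 177.54826365]]
7 [[[-36,0,4,-0.002,-0.004,-0.001,0],[-36,0,4,0,0,-0.001,0],[-36,0,4,0,0,-0.001,0],[-37,0,5,0,0,-0.001,0],[0,0,23,0,0,0,0],[0,0,22,0,0,0,0],[0,0,23,0,0,0,0]]]
```

View pics/c6.png

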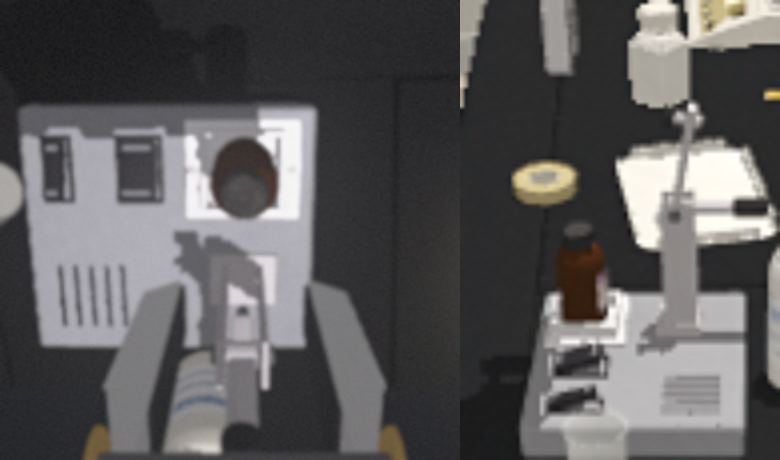

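The bottle stands upright in the tray, cap at crop (243,190) in the wrist view; the side crop agrees, and the clamp is still open. Next I'll go behind the arm and push it forward.

step_arm:
  commands:
    - [[-36,0,0,0,0,0,0],[-36,0,0,0,0,0,0],[-36,0,0,0,0,0,0],[-37,0,0,0,0,0,0],[0,0,29,0,0,0,0],[0,0,29,0,0,0,0],[0,0,28,0,0,0,0],[0,0,0,0,0,0,0]]

```text
time: 20.72
tool_pos: [0.6111, 0.275, 0.4051]
ee_rot: [-3.138, -0.009, 3.088]
wrist_force: [-1.3, 0.3, -0.4]
width: 0.0004
finger_force: 0.0
```

step_arm:
  commands:
    - [[14,0,0,0,0,0,0],[14,0,0,0,0,0,0],[13,0,0,0,0,0,0],[13,0,0,0,0,0,0],[12,0,0,0,0,0,0],[12,0,0,0,0,0,0],[10,0,0,0,0,0,0],[8,0,0,0,0,0,0],[6,0,0,0,0,0,0],[4,0,0,0,0,0,0],[0,0,0,0,0,0,0],[0,0,0,0,0,0,0]]

```text
time: 22.22
tool_pos: [0.5055, 0.2808, 0.4103]
ee_rot: [-3.141, -0.0, 3.088]
wrist_force: [0.1, 0.3, -0.0]
width: 0.0005
finger_force: 0.0
```

```bash
python3 look.py w7 '{"clamp_handle_end":.225,"clamp_arm_end":.16,"mains_back":.06}'
python3 - <<'E'
from h import *
s=eyes.snapshot("side");save(s,"s7");save(eyes.snapshot("wrist"),"w7")
a=cv2.resize(cv2.imread("pics/w7.png")[90:290,130:350],None,fx=2,fy=2)
b=cv2.resize(cv2.imread("pics/s7.png")[100:200,195:275],None,fx=4,fy=4)
cv2.imwrite("pics/c7.png",np.hstack([a,b]))
plan([(.5087,.2801,.5,3.091,2,0),(.4837,.2063,.35,3.091,4,0),(.4837,.2063,.275,3.091,3,0)])
E
```

```text
22.225 [0.506 0.281 0.41 ] [-3.141 -0.     3.088] [ 0.41  0.15  1.29 -0.    1.7  -1.11] 0.0005473509095737855
clamp_handle_end top [158. 200.] 0.41 [0.545  0.2798]
clamp_handle_end side [244. 124.] 0.67 [0.5401 0.2856]
clamp_arm_end wrist [255. 166.] 0.65 [0.4741 0.2813]
clamp_arm_end top [161. 220.] 0.64 [0.4841 0.2838]
clamp_arm_end top [171. 225.] 0.6 [0.4667 0.2502]
clamp_arm_end side [221. 140.] 0.63 [0.4582 0.2942]
mains_back top [193. 224.] 0.65 [0.4697 0.1954]
mains_back side [226. 179.] 0.44 [0.4724 0.1922]
mains_back side [252. 142.] 0.21 [0.5693 0.4536]
9 [[[-2,0,-45,0,0,-0.002,0],[-1,-1,-45,0,0,-0.002,0],[5,-19,38,0,0,0,0],[5,-19,37,0,0,0,0],[5,-18,38,0,0,0,0],[6,-19,37,0,0,0,0],[0,0,25,0,0,0,0],[0,0,25,0,0,0,0],[0,1,25,0,0,0,0]]]
```

View pics/c7.png

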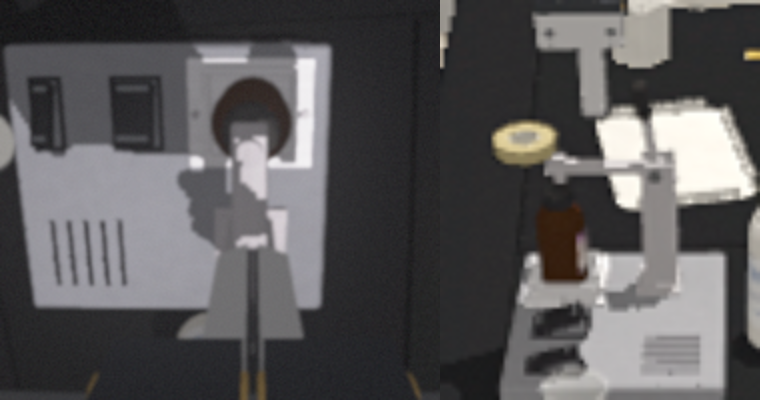

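The clamp arm is level with its foot on the cap and the bottle is upright. I'll turn the gripper 90° so its body clears the clamp arm, and press the back end of the mains rocker.

Run:
```python
from h import *
plan([(.506,.281,.48,3.088,2,0),(.4877,.206,.43,1.52,10,0),(.4877,.206,.29,1.52,5,0)])
```

```text
17 [[[0,0,-35,0,0,0,0],[-1,0,-35,0,0,0,0],[1.5,-7.6,5,0,0,0.157,0],[0.3,-7.7,5,0,0,0.157,0],[-1,-7.6,5.1,0,0,0.157,0],[-2.1,-7.4,5,0,0,0.157,0],[-3.3,-7,5.1,0,0,0.157,0],[-4.3,-6.4,5,0,0,0.157,0],[-5.3,-5.6,5.1,0,0,0.157,0],[-6.1,-4.8,5,0,0,0.157,0],[-6.7,-3.7,5.1,0,0,0.157,0],[-7.2,-2.7,5,0,0,0.157,0],[0,0,28,0,0,0,0],[0,0,28,0,0,0,0],[0,0,28,0,0,0,0],[0,0,28,0,0,0,0],[0,0,28,0,0,0,0]]]
```

step_arm:
  commands:
    - [[0,0,-35,0,0,0,0],[0,0,-35,0,0,0,0],[1.5,-7.6,5,0,0,0.157,0],[0.3,-7.7,5,0,0,0.157,0],[-1,-7.6,5,0,0,0.157,0],[-2,-7.4,5,0,0,0.157,0],[-3.3,-7,5,0,0,0.157,0],[-4.3,-6.4,5,0,0,0.157,0],[-5.3,-5.6,5,0,0,0.157,0],[-6,-4.8,5,0,0,0.157,0],[-6.7,-3.7,5,0,0,0.157,0],[-7.2,-2.7,5,0,0,0.157,0],[0,0,0,0,0,0,0]]

```text
time: 24.55
tool_pos: [0.4864, 0.2059, 0.4301]
ee_rot: [-3.141, 0.0, 1.519]
wrist_force: [0.2, -0.1, -0.4]
width: 0.0007
finger_force: 0.0
```

Run:
```python
from h import *
o=robot.get_obs();print(o["time"],o["joint_positions"])
plan([(.4877,.206,.40,1.52,1,0),(.4877,.206,.275,1.52,5,0)])
p=eyes.snapshot("wrist");c=cam(p)
for r in models.tip_of(p,"mains_back"): print(r["xy"],r["confidence"],onz(p,r["xy"],.06,c)[:2].round(4))
for r in models.masks_of(p,"mains_back")[:2]: 
    ys,xs=np.nonzero(r["mask"]);print(r["xy"],r["confidence"],xs.min(),xs.max(),ys.min(),ys.max(),onz(p,r["xy"],.055,c)[:2].round(4))
```

```text
24.55 [ 2.93136502e-01  3.51984886e-02  1.37554844e+00 -4.89908556e-05
  1.73156385e+00  3.44872962e-01]
6 [[[0,1,30,-0.001,0,-0.001,0],[0,0,25,0,0,0,0],[0,0,25,0,0,0,0],[0,0,25,0,0,0,0],[0,0,25,0,0,0,0],[0,0,25,0,0,0,0]]]
[254.7, 174.4] 0.89 [0.4865 0.2017]
[246.9, 169.7] 0.78 228 256 161 180 [0.476  0.2076]
```

step_arm:
  commands:
    - [[0,1,30,0,0,0,0],[0,0,25,0,0,0,0],[0,0,25,0,0,0,0],[0,0,25,0,0,0,0],[0,0,25,0,0,0,0],[0,0,25,0,0,0,0],[0,0,6,0,0,0,0],[0,0,0,0,0,0,0]]

```text
time: 25.7
tool_pos: [0.4877, 0.2064, 0.2697]
ee_rot: [3.141, 0.0, 1.519]
wrist_force: [-1.6, -0.3, 0.3]
width: 0.0003
finger_force: 0.0
```

step_arm:
  commands:
    - [[0,0,3,0,0,0,0],[0,0,3,0,0,0,0],[0,0,3,0,0,0,0],[0,0,3,0,0,0,0],[0,0,0,0,0,0,0]]

```text
time: 26.32
tool_pos: [0.4879, 0.2061, 0.258]
ee_rot: [3.14, -0.0, 1.518]
wrist_force: [0.7, 0.7, 1.5]
width: 0.0004
finger_force: 0.9
```

step_arm:
  commands:
    - [[0,0,2,0,0,0,0],[0,0,2,0,0,0,0],[0,0,0,0,0,0,0]]

```text
time: 26.7
tool_pos: [0.487, 0.2061, 0.2523]
ee_rot: [-3.139, 0.001, 1.518]
wrist_force: [0.0, 0.0, 0.4]
width: 0.0004
finger_force: 0.0
```

step_arm:
  commands:
    - [[0,0,1.5,0,0,0,0],[0,0,1,0,0,0,0],[0,0,0,0,0,0,0]]

```text
time: 27.08
tool_pos: [0.4875, 0.2062, 0.2509]
ee_rot: [-3.141, 0.0, 1.518]
wrist_force: [0.2, 0.6, -0.0]
width: 0.0004
finger_force: 0.0
```

step_arm:
  commands:
    - [[0,0,-20,0,0,0,0],[0,0,-50,0,0,0,0],[0,0,-60,0,0,0,0],[0,0,-60,0,0,0,0],[-30,0,0,0,0,0,0],[-40,0,0,0,0,0,0],[-40,0,0,0,0,0,0],[0,0,0,0,0,0,0]]

```text
time: 28.08
tool_pos: [0.4816, 0.0945, 0.4412]
ee_rot: [3.141, 0.0, 1.514]
wrist_force: [0.0, 0.7, -0.1]
width: 0.0005
finger_force: 0.0
```

Run:
```python
from h import *
print(robot.get_obs()["time"])
s=eyes.snapshot("side");p=eyes.snapshot("wrist");save(s,"s8");save(p,"w8")
b=cv2.resize(cv2.imread("pics/s8.png")[100:360,180:320],None,fx=2.2,fy=2.2)
a=cv2.imread("pics/w8.png")[40:300,60:320];a=cv2.resize(a,(b.shape[0]*a.shape[1]//a.shape[0]*10//13,b.shape[0]*10//13));a=cv2.copyMakeBorder(a,0,b.shape[0]-a.shape[0],0,0,cv2.BORDER_CONSTANT)
cv2.imwrite("pics/c8.png",np.hstack([a,b]))
```

```text
28.075
```

View pics/c8.png

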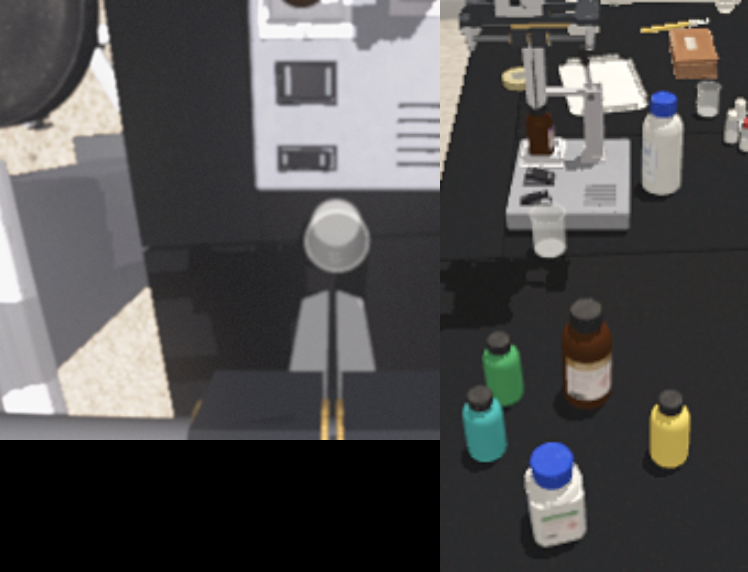

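The mains rocker now tilts opposite to the narrow one, the bottle is clamped, and the bystanders look undisturbed. The fingertip reached 52 mm above the worktop with no force, which also means the rocker flipped.

```bash
python3 -c "
from bench import robot
print(robot.close_job())"
```

```text
the job is handed in; nothing more can be done
None
```

I handed the job in at about 28 s of the 69 s allowed: the small brown bottle stands upright in the cradle under the shut clamp and the mains rocker was then tipped to on. The narrow rocker, the other bottles and the beaker look undisturbed in the last pictures; the hand-in gave back no verdict.

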